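# Sort the pastries into their display trays

## Task

Put the four loose pastries from the wooden board away, each into the tray that already holds one of its own kind: both eclairs, the ring doughnut and the round bun. Lay each flat on the tray floor and centred on the tray's long middle line, in one row with the one already there, the eclairs straight across the tray; no pastry may touch another in its tray, and do not shift the three that are already in the trays.

Things in the scene. Friction and masses are not known exactly. Their poses are not given: they have to be found in the camera images.
- eclair_a: eclair: straight bar with rounded edges, 110 mm long (its x axis) x 38 mm wide (y) x 34 mm high, chocolate-topped, golden dough; origin at the centre of its underside, z up; starts loose on the wooden board (board top 12 mm above the work surface); 70 g; the same as eclair_b
- eclair_b: eclair: straight bar with rounded edges, 110 mm long (its x axis) x 38 mm wide (y) x 34 mm high, chocolate-topped, golden dough; origin at the centre of its underside, z up; starts loose on the wooden board (board top 12 mm above the work surface); 70 g; the same as eclair_a
- ring: ring doughnut: 64 mm outside diameter, 23 mm high, an 18 mm hole in the middle (too small for a finger), chocolate-topped, golden dough; origin at the centre of its underside, z up; starts loose on the wooden board (board top 12 mm above the work surface); 45 g
- bun: round domed bun without a hole: 58 mm diameter (widest from 6 to 20 mm above its underside), 38 mm high, chocolate-topped, golden dough; origin at the centre of its underside, z up; starts loose on the wooden board (board top 12 mm above the work surface); 50 g
- tray_eclair: fixed shallow aluminium pan lined with paper: outside 150 mm (x) x 240 mm (y) x 12 mm high, walls and floor 4 mm thick, inside 142 x 232 mm; origin at the centre of its underside, inner floor 4 mm above it; its row runs along its y axis through the origin; the tray that already holds the eclair; its row has room for two more on the +y side of that one (about 75 mm centre to centre)
- tray_ring: fixed shallow aluminium pan lined with paper: outside 150 mm (x) x 240 mm (y) x 12 mm high, walls and floor 4 mm thick, inside 142 x 232 mm; origin at the centre of its underside, inner floor 4 mm above it; its row runs along its y axis through the origin; the tray that already holds the ring doughnut (on its -y half; the +y half is free)
- tray_bun: fixed shallow aluminium pan lined with paper: outside 150 mm (x) x 240 mm (y) x 12 mm high, walls and floor 4 mm thick, inside 142 x 232 mm; origin at the centre of its underside, inner floor 4 mm above it; its row runs along its y axis through the origin; the tray that already holds the round bun (on its +y half; the -y half is free)
- shown_eclair: eclair: straight bar with rounded edges, 110 mm long (its x axis) x 38 mm wide (y) x 34 mm high, chocolate-topped, golden dough; origin at the centre of its underside, z up; already lying in its tray, on the tray's middle line, towards one end; it is loose and must not be shifted, its long axis across the tray (along the tray's x)
- shown_ring: ring doughnut: 64 mm outside diameter, 23 mm high, an 18 mm hole in the middle (too small for a finger), chocolate-topped, golden dough; origin at the centre of its underside, z up; already lying in its tray, on the tray's middle line, towards one end; it is loose and must not be shifted
- shown_bun: round domed bun without a hole: 58 mm diameter (widest from 6 to 20 mm above its underside), 38 mm high, chocolate-topped, golden dough; origin at the centre of its underside, z up; already lying in its tray, on the tray's middle line, towards one end; it is loose and must not be shifted
Not all that is in view belongs to the job. Leave any green look-alike of the ring alone. What is shaped like the bun but white is not meant.

How it is judged:
At the end, for the whole second after the job is handed in: Each loose pastry at rest in its kind's tray, flat on the floor (tilt < 0.12 rad, underside within 5 mm), centre within 15 mm of the tray's long middle line, eclairs within 15 degrees of straight across, none touching another in its tray; the three already there moved under 15 mm (x of eclair_a in the frame of tray_eclair between -0.015 and 0.015 m and y of eclair_a in the frame of tray_eclair between -0.1 and 0.1 m and z of eclair_a in the frame of tray_eclair between -0.001 and 0.009 m and angle between each of eclair_a, eclair_b, ring, bun's own z axis and vertical below 0.12 rad and linear speed of each of eclair_a, eclair_b, ring, bun below 0.02 m/s and angular speed of each of eclair_a, eclair_b, ring, bun below 0.2 rad/s and contact force between each of eclair_a, eclair_b and shown_eclair below 0.01 N and angle between the x axis of each of eclair_a, eclair_b and the x axis of tray_eclair, either way round below 0.26 rad and x of eclair_b in the frame of tray_eclair between -0.015 and 0.015 m and y of eclair_b in the frame of tray_eclair between -0.1 and 0.1 m and z of eclair_b in the frame of tray_eclair between -0.001 and 0.009 m and x of ring in the frame of tray_ring between -0.015 and 0.015 m and y of ring in the frame of tray_ring between -0.1 and 0.1 m and z of ring in the frame of tray_ring between -0.001 and 0.009 m and contact force between ring and shown_ring below 0.01 N and x of bun in the frame of tray_bun between -0.015 and 0.015 m and y of bun in the frame of tray_bun between -0.1 and 0.1 m and z of bun in the frame of tray_bun between -0.001 and 0.009 m and contact force between bun and shown_bun below 0.01 N and contact force between eclair_a and eclair_b below 0.01 N and distance of each of shown_eclair, shown_ring, shown_bun from where it was at the start of the episode below 0.015 m).
It fails at once if a pastry that was already in a tray is shifted by more than 15 mm (distance of any of shown_eclair, shown_ring, shown_bun from where it was at the start of the episode above 0.015 m).
It also fails if it takes over 106 s, if anything falls off the work surface, if the arm or the gripper's body presses on something with over 40 N, if the wrist force passes 120 N, or if a joint passes its speed limit or range.

## Robot

A 7-joint arm with a two-finger parallel gripper is mounted at the origin on the work surface. World frame = base frame: x ahead of the robot, y to its left, z up, the work surface at z = 0. Lengths are in m, angles in rad, forces in N, time in s.
With the tool pointing down it reaches from about 0.425 to 0.925 m from the base axis. Payload 6.8 kg.
Tool frame: the origin (TCP) lies midway between the tips of the shut fingers; the grasp point (between the pads) lies 19 mm behind it; z points along the fingers, x is the direction in which the jaws open and shut, and the axes are right-handed (so a half turn about z gives the same grasp; the last joint's range is limited). The gripper opens to 85 mm and grips with 20 to 120 N. Pads are 22 mm wide; open, the fingers measure 114 mm over their backs; the gripper's body (76 mm by 85 mm) begins 54 mm behind the grasp point. The pads swing forward as they close: fully open they stand 13 mm farther back than shut.
Start: joints at [1.145, 0.477, 0.022, 1.555, -0.011, 1.109, -0.083], TCP at [0.211, -0.641, 0.231] pointing down, gripper open.
Joint ranges: [-2.96, 2.96], [-0.34, 2.1], [-1.41, 1.46], [0.24, 2.44], [-1.37, 4.51], [0.17, 1.92], [-2.96, 2.96]. Speed limits (rad/s): [2.39, 2.39, 3.14, 3.14, 3.14, 3.14, 3.14].

## Interface

Orientations are given as a unit quaternion [w, x, y, z].
In Python, from station import * gives the robot as it stands.
- The arm moves only by the shell command python3 -m handwheel 'ROWS' [FORCE]. ROWS is JSON, a list of rows, each an object of numbers: "grip": the finger opening in cm, from 0 to 8.54; "tx", "ty", "tz": the shift along the tool's x, y, z in cm; "yaw": the turn about the tool's z in degrees. In form: [{"grip": .., "tx": .., "ty": .., "tz": .., "yaw": ..}, ...]. A call has 1 to 5 rows; each row shifts and turns the commanded pose from where the row before left it, along the tool's axes as they then stand; what a row does not reach is not made up. A row lasts 1/10 s, in which the tool goes at most 50 mm and 8.59 degrees, less where a joint would pass 70% of its speed; a pose out of reach is approached as far as the arm can. A call is refused whole if a number of a shift passes 5 or a number of a turn 8.59, either way. A call with a gripper value outside its range is refused whole. The fingers move at their own pace and stop on an object; FORCE is the grip in N (left out, the last holds). Time passes only in rows, so rows that do not move let the fingers close. It gives the time, the measured TCP pose, the force and the opening at its end, in the units of the state.
- get_obs(): the state, without advancing time (a new reading comes with each control period).
- read_camera(name): name is "scene" or "top"; returns a dict with "image" (400x640x3 uint8, blue, green, red), "intrinsics" (3x3 intrinsics, pixels), "D" ([k1, k2, p1, p2, k3] as OpenCV has them; the pictures are not rectified), "position" and "attitude" of the camera in the world. Camera axes: x right, y down, z forward; pixel columns grow to the right and rows downward; lengths in m; the calibration is good to about 2 mm. A picture is of the moment at which its call begins. There is no depth.
- hand_in(): hands the job in, once; it reports no verdict.
The state is a dict: "t": time; "q": joint angles; "joint_vel": joint speeds; "joint_torque": joint torques, N m; "eef_pos": TCP position; "tool_rot": TCP orientation; "contact_force": force on the tool from outside, world axes, zero at the start; "torque": the same for the moment, N m; "gripper_width": opening from 0.0 (shut) to 1.0 (fully open).
Only numpy, scipy, OpenCV 4.12 (cv2) and the standard library are available. Lean on these libraries where they do the work, as an engineer would, in place of code of your own. Each camera call takes 0.05 s, during which the arm holds its last target. There are 200 camera calls.

## Working session

There is one attempt and no reset: what is moved stays moved. The work goes in short steps, Python scripts to look and compute and a shell command to move; the robot and the scene stay as the last step left them, time stands still between calls to the robot, and variables do not carry over. Pictures are saved under pics/ and viewed, about 12 in all and at most 16, crops included, and the job is handed in when it is done.

```bash
ls; mkdir -p pics; python3 - <<'E'
from station import *
import cv2
o=get_obs(); print({k:o[k] for k in('t','eef_pos','tool_rot','gripper_width')})
for n in('scene','top'):
    c=read_camera(n); cv2.imwrite(f'pics/{n}0.png',c['image']); print(n,c['intrinsics'],c['D'],c['position'],c['attitude'])
E
```

```text
pics
{'t': 0.0, 'eef_pos': array([ 0.21072972, -0.64063356,  0.23030667]), 'tool_rot': array([-4.72354347e-04,  8.10100077e-01, -5.86290902e-01, -7.88211794e-04]), 'gripper_width': 0.9992827968089995}
scene [[485.29644366   0.         318.49845856]
 [  0.         485.29644366 201.52769135]
 [  0.           0.           1.        ]] [0.00490508 0.         0.         0.         0.        ] [ 1.30430774 -0.42756462  1.11936185] [-0.3060318   0.80367715  0.47969719 -0.17417858]
top [[518.21670741   0.         321.38132833]
 [  0.         518.21670741 197.08799821]
 [  0.           0.           1.        ]] [0.01883869 0.         0.         0.         0.        ] [0.35937974 0.02584458 1.73845489] [ 0.02482374 -0.69976973  0.71366674 -0.01964393]
```

View pics/scene0.png

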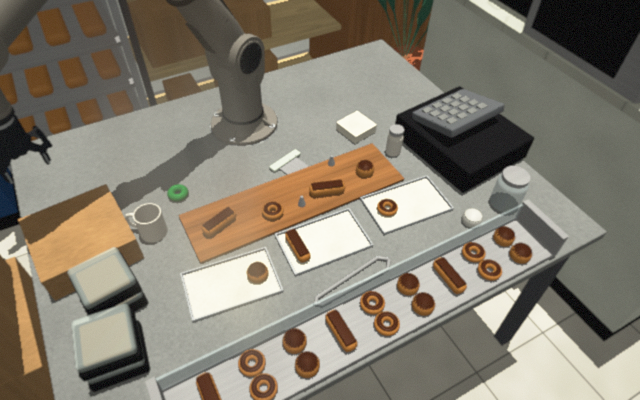

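View pics/top0.png

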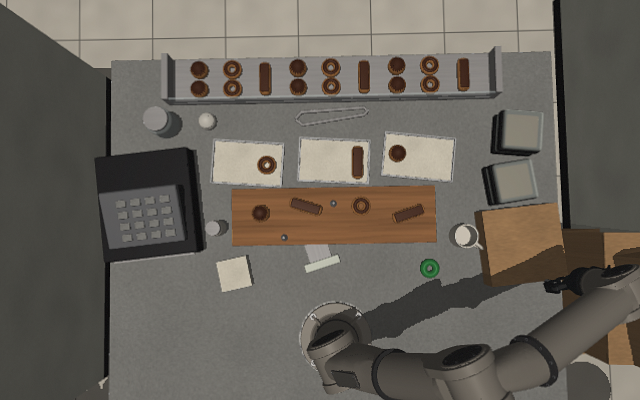

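The overhead view shows the board at (232–437, 187–246), with the bun at (260,213), eclairs at (306,206) and (408,213), and the ring at (361,205). The ring tray is on the left, the eclair tray in the middle and the bun tray on the right. There are two small grey knobs on the board at (333,203) and (284,237). I'll enlarge both views.

```bash
cat > h.py <<'E'
import numpy as np, cv2
from scipy.spatial.transform import Rotation as R
from station import *
def rot(q): return R.from_quat(np.r_[q[1:],q[0]])
def ray(c,px):
    u=cv2.undistortPoints(np.float64(px).reshape(-1,1,2),c['intrinsics'],np.float64(c['D'])).reshape(-1,2)
    d=rot(c['attitude']).apply(np.c_[u,np.ones(len(u))]); return np.array(c['position']),d
def at_z(c,px,z):
    p,d=ray(c,px); z=np.broadcast_to(z,len(d)); return p+d*((z-p[2])/d[:,2])[:,None]
def tri(c1,a,c2,b):
    p,d=ray(c1,a); q,e=ray(c2,b); out=[]
    for x,y in zip(d,e):
        s=np.linalg.lstsq(np.c_[x,-y],q-p,rcond=None)[0]; P=p+s[0]*x;Q=q+s[1]*y
        out.append(np.r_[(P+Q)/2,np.linalg.norm(P-Q)])
    return np.array(out)
def proj(c,P):
    r=rot(c['attitude']).inv(); return cv2.projectPoints(np.float64(P).reshape(-1,3),r.as_rotvec(),-r.apply(c['position']),c['intrinsics'],np.float64(c['D']))[0].reshape(-1,2)
def crop(c,x0,y0,x1,y1,s,name,step=20):
    im=cv2.resize(c['image'][y0:y1,x0:x1],None,fx=s,fy=s,interpolation=cv2.INTER_CUBIC)
    for x in range(-(-x0//step)*step,x1,step):
        cv2.line(im,(int((x-x0+.5)*s),0),(int((x-x0+.5)*s),6),(0,255,255),1); cv2.putText(im,str(x),(int((x-x0+.5)*s)-10,16),0,.35,(0,255,255),1)
    for y in range(-(-y0//step)*step,y1,step):
        cv2.line(im,(0,int((y-y0+.5)*s)),(6,int((y-y0+.5)*s)),(0,255,255),1); cv2.putText(im,str(y),(8,int((y-y0+.5)*s)+4),0,.35,(0,255,255),1)
    cv2.imwrite(name,im)
E
python3 - <<'E'
from h import *
crop(read_camera('top'),206,126,462,250,3.1,'pics/topc.png')
crop(read_camera('scene'),175,140,455,325,2.85,'pics/scenec.png')
E
```

```text
(no output)
```

View pics/topc.png

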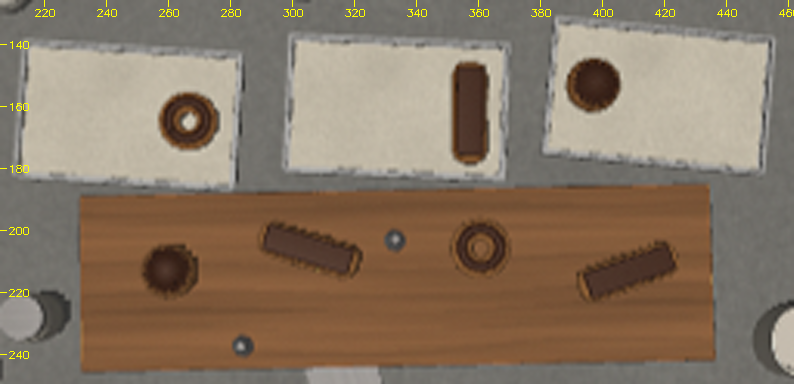

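View pics/scenec.png

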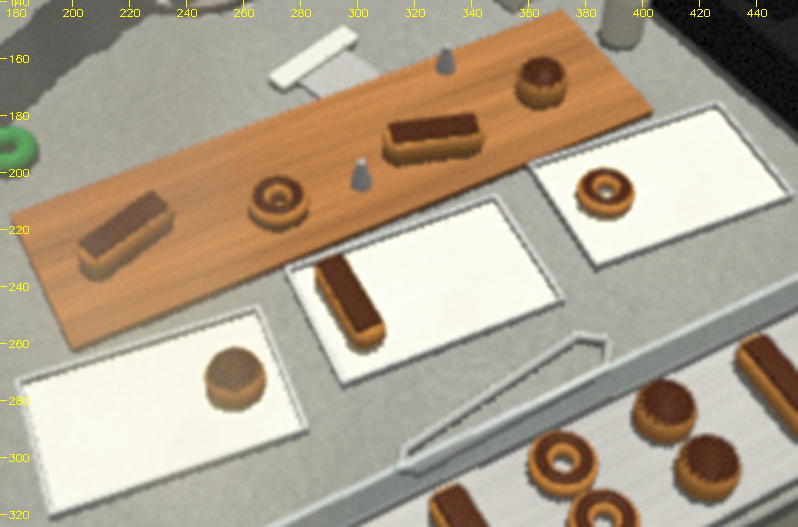

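The crops show everything clearly. The knobs are small grey cones: one between the ring and the eclair, one near the board's rear edge. Now I'll triangulate.

```bash
python3 - <<'E'
from h import *
np.set_printoptions(precision=4,suppress=True)
T=read_camera('top');S=read_camera('scene')
t=lambda p:(np.array(p)/3.1+[206,126]-.5); s=lambda p:(np.array(p)/2.85+[175,140]-.5)
N=['bun','ecL','ring','ecR','shR','shE','shB','knob1','knob2']
a=[(168,268),(310,249),(480,248),(628,271),(189,121),(470,113),(594,84),(395,240),(243,346)]
b=[(545,70),(433,129),(278,196),(124,223),(605,187),(348,292),(234,366),(362,158),(446,47)]
for n,r in zip(N,tri(T,t(a),S,s(b))): print(n,r)
tr={'ring':([(25,40),(242,55),(235,188),(17,178)],[(598,268),(793,198),(718,103),(530,164)]),
'ecl':([(291,35),(509,44),(503,181),(285,172)],None),'bun':([(555,18),(774,38),(764,173),(545,154)],None)}
sc={'ring':[(793,198),(598,268),(530,164),(718,103)],'ecl':[(562,299),(346,384),(287,268),(492,198)],'bun':[(307,430),(52,516),(17,383),(258,308)]}
for n in tr:
    P=tri(T,t(tr[n][0]),S,s(sc[n])); print(n,P[:,2:].round(3).tolist())
    Q=at_z(T,t(tr[n][0]),.012); ym=(Q[0]+Q[3]-Q[1]-Q[2])/2; print(' ctr',Q.mean(0),P.mean(0)[:3],'yaw y-axis deg',np.degrees(np.arctan2(-ym[0],ym[1])),'len',np.linalg.norm(ym),np.linalg.norm((Q[0]+Q[1]-Q[2]-Q[3])/2))
# eclair ends
for n,e in {'L':[(266,236),(354,263)],'R':[(587,288),(670,256)],'sh':[(470,66),(470,160)]}.items():
    Q=at_z(T,t(e),.04); d=Q[1]-Q[0]; print(n,Q.mean(0),np.linalg.norm(d),'long axis deg from +x',np.degrees(np.arctan2(d[1],d[0])))
r=rot(get_obs()['tool_rot']); print(r.as_matrix())
E
```

```text
bun [0.4215 0.2396 0.0512 0.0011]
ecL [0.4384 0.0895 0.0469 0.0004]
ring [ 0.4362 -0.0911  0.0342  0.0017]
ecR [ 0.4082 -0.2453  0.0485  0.0028]
shR [0.5792 0.2175 0.0271 0.0006]
shE [ 0.5803 -0.0837  0.0359  0.0015]
shB [ 0.6083 -0.216   0.0388  0.0015]
knob1 [0.4459 0.0002 0.0546 0.0005]
knob2 [0.3381 0.1617 0.0506 0.0004]
ring [[0.009, 0.001], [0.007, 0.0], [0.017, 0.0], [0.011, 0.003]]
 ctr [0.589  0.2835 0.012 ] [0.5894 0.2839 0.011 ] yaw y-axis deg -4.460127368154979 len 0.23594019999863458 0.1476437128628973
ecl [[0.013, 0.002], [0.012, 0.002], [0.013, 0.001], [0.008, 0.003]]
 ctr [ 0.591  -0.0057  0.012 ] [ 0.5909 -0.0059  0.0115] yaw y-axis deg -3.5565961906686794 len 0.23586707143518312 0.14920080171062644
bun [[0.01, 0.001], [0.012, 0.0], [0.012, 0.001], [0.01, 0.002]]
 ctr [ 0.5984 -0.2892  0.012 ] [ 0.5986 -0.2891  0.0112] yaw y-axis deg -6.3504385199745546 len 0.23653152532356198 0.14777319344553558
L [0.4383 0.09   0.04  ] 0.09752208339410458 long axis deg from +x -108.19010892310862
R [ 0.4079 -0.2458  0.04  ] 0.09401852800376367 long axis deg from +x -70.06584800367837
sh [ 0.5802 -0.0827  0.04  ] 0.10054374225402028 long axis deg from +x 178.64982293267443
[[ 0.3125 -0.9499 -0.0002]
 [-0.9499 -0.3125  0.0006]
 [-0.0006  0.     -1.    ]]
```

Measured heights match the text: bun 51, eclairs 47 and 48, ring 34, tray rims about 12 mm. First target is the right-hand eclair at (0.408, -0.2455), long axis at -70°, so the jaws go at +20°.

```bash
cat > go.py <<'E'
# python3 go.py x y z theta_deg : yaw needed, then shift in tool axes (cm) once turned
import sys; from h import *
x,y,z,th=map(float,sys.argv[1:5]); o=get_obs(); m=rot(o['tool_rot']).as_matrix(); p=o['eef_pos']
t0=np.degrees(np.arctan2(m[1,0],m[0,0])); d=((th-t0)+180)%360-180
g=np.radians(th); D=np.array([x,y,z])-p
print('t %.1f pos %s jaw %.1f q7 %.2f grip %.2f f %s'%(o['t'],p.round(4),t0,o['q'][6],o['gripper_width'],np.round(o['contact_force'],1)))
print('yaw %.1f | tx %.2f ty %.2f tz %.2f'%(-d,100*(D[0]*np.cos(g)+D[1]*np.sin(g)),100*(D[0]*np.sin(g)-D[1]*np.cos(g)),-100*D[2]))
E
python3 -m handwheel '[{"tz":-4,"yaw":-8.4},{"yaw":-8.4},{"yaw":-8.4},{"yaw":-8.4},{"yaw":-8.4}]' 40
python3 -m handwheel '[{"yaw":-8.4},{"yaw":-8.4},{"yaw":-8.4},{"yaw":-8.4},{"yaw":-8.4}]'
python3 -m handwheel '[{"yaw":-8},{"tx":3.2,"ty":-3},{"tx":3.2,"ty":-3},{"tx":3.2,"ty":-3},{"tx":3.2,"ty":-3}]'
python3 -m handwheel '[{"tx":3.2,"ty":-3},{"tx":3.2,"ty":-3},{"tx":3.2,"ty":-3},{"tx":3.2,"ty":-3},{"tx":3.2,"ty":-3}]'
python3 go.py 0.408 -0.2455 0.11 20
```

```text
t 0.3 pos [ 0.2109 -0.641   0.2309] jaw -71.8 q7 -0.08 grip 1.00 f [ 0.6 -0.6  1.4]
yaw -91.8 | tx 32.05 ty -30.43 tz 12.09invalid input
invalid input
invalid input
invalid input
```

Rows probably need all five keys.

```bash
python3 -m handwheel '[{"grip":8.54,"tx":0,"ty":0,"tz":-4,"yaw":-8.4},{"grip":8.54,"tx":0,"ty":0,"tz":0,"yaw":-8.4},{"grip":8.54,"tx":0,"ty":0,"tz":0,"yaw":-8.4},{"grip":8.54,"tx":0,"ty":0,"tz":0,"yaw":-8.4},{"grip":8.54,"tx":0,"ty":0,"tz":0,"yaw":-8.4}]' 40
python3 go.py 0.408 -0.2455 0.11 20
```

```text
t: 0.8
eef_pos: [0.2109, -0.6411, 0.2713]
tool_rot: [-0.0, 0.967, -0.254, -0.0]
contact_force: [0.1, -0.9, -0.0]
gripper_width: 0.999
t 0.8 pos [ 0.2109 -0.6411  0.2713] jaw -29.4 q7 0.60 grip 1.00 f [ 0.1 -0.9 -0. ]
yaw -49.4 | tx 32.06 ty -30.43 tz 16.13
```

```bash
Z='python3 -m handwheel'
python3 -m handwheel '[{"grip":8.54,"tx":0,"ty":0,"tz":0,"yaw":-8.4},{"grip":8.54,"tx":0,"ty":0,"tz":0,"yaw":-8.4},{"grip":8.54,"tx":0,"ty":0,"tz":0,"yaw":-8.4},{"grip":8.54,"tx":0,"ty":0,"tz":0,"yaw":-8.4},{"grip":8.54,"tx":0,"ty":0,"tz":0,"yaw":-8.4}]' >/dev/null
python3 -m handwheel '[{"grip":8.54,"tx":0,"ty":0,"tz":0,"yaw":-7.4},{"grip":8.54,"tx":3.2,"ty":-3,"tz":0,"yaw":0},{"grip":8.54,"tx":3.2,"ty":-3,"tz":0,"yaw":0},{"grip":8.54,"tx":3.2,"ty":-3,"tz":0,"yaw":0},{"grip":8.54,"tx":3.2,"ty":-3,"tz":0,"yaw":0}]' >/dev/null
python3 -m handwheel '[{"grip":8.54,"tx":3.2,"ty":-3,"tz":0,"yaw":0},{"grip":8.54,"tx":3.2,"ty":-3,"tz":0,"yaw":0},{"grip":8.54,"tx":3.2,"ty":-3,"tz":0,"yaw":0},{"grip":8.54,"tx":3.2,"ty":-3,"tz":0,"yaw":0},{"grip":8.54,"tx":3.2,"ty":-3,"tz":0,"yaw":0}]'
python3 go.py 0.408 -0.2455 0.014 20
```

```text
t: 2.3
eef_pos: [0.3921, -0.2886, 0.2715]
tool_rot: [0.0, 0.985, 0.17, 0.0]
contact_force: [0.6, -1.1, 0.5]
gripper_width: 0.999
t 2.3 pos [ 0.3921 -0.2886  0.2715] jaw 19.6 q7 0.76 grip 1.00 f [ 0.6 -1.1  0.5]
yaw -0.4 | tx 2.97 ty -3.51 tz 25.75
```

```bash
python3 -m handwheel '[{"grip":8.54,"tx":1.5,"ty":-1.8,"tz":0,"yaw":-0.4},{"grip":8.54,"tx":1.5,"ty":-1.7,"tz":2,"yaw":0},{"grip":8.54,"tx":0,"ty":0,"tz":4.5,"yaw":0},{"grip":8.54,"tx":0,"ty":0,"tz":4.5,"yaw":0},{"grip":8.54,"tx":0,"ty":0,"tz":4.5,"yaw":0}]' >/dev/null
python3 -m handwheel '[{"grip":8.54,"tx":0,"ty":0,"tz":4.2,"yaw":0},{"grip":8.54,"tx":0,"ty":0,"tz":0,"yaw":0}]'
python3 go.py 0.408 -0.2455 0.014 20
python3 - <<'E'
from h import *
crop(read_camera('scene'),150,130,330,265,4,'pics/s1.png')
E
```

```text
t: 3.0
eef_pos: [0.4043, -0.2453, 0.07]
tool_rot: [-0.003, 0.985, 0.174, -0.004]
contact_force: [-1.0, -0.4, 0.0]
gripper_width: 0.996
t 3.0 pos [ 0.4043 -0.2453  0.07  ] jaw 20.0 q7 0.47 grip 1.00 f [-1.  -0.4  0. ]
yaw 0.0 | tx 0.34 ty 0.14 tz 5.60
```

View pics/s1.png

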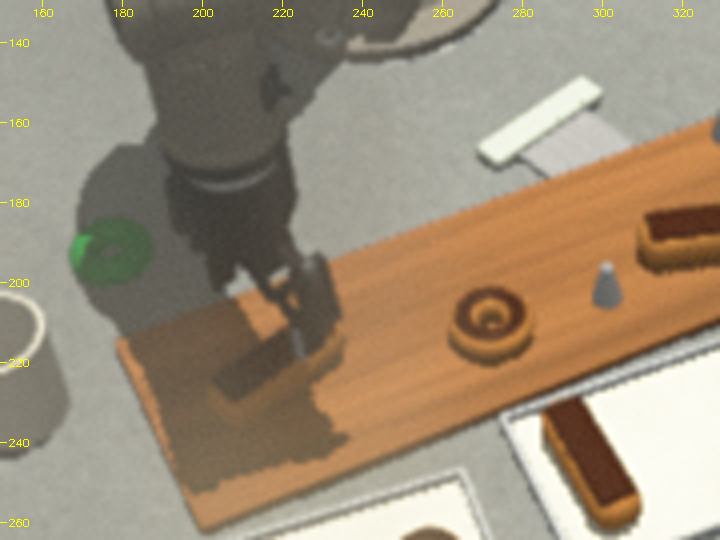

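The near finger is beside the eclair, with its tip at about (224,218). I'll check that against the projection.

```bash
python3 - <<'E'
from h import *
S=read_camera('scene')
print(proj(S,[[.444,-.231,.083],[.364,-.26,.083],[.408,-.2455,.046]]))
E
```

```text
[[226.33585871 216.80424953]
 [206.2286359  201.22201171]
 [218.53761051 218.28057198]]
```

They agree, so I'll descend and close.

```bash
python3 -m handwheel '[{"grip":8.54,"tx":0.3,"ty":0.1,"tz":3,"yaw":0},{"grip":8.54,"tx":0,"ty":0,"tz":2.5,"yaw":0},{"grip":8.54,"tx":0,"ty":0,"tz":0,"yaw":0}]'
python3 -m handwheel '[{"grip":3,"tx":0,"ty":0,"tz":0,"yaw":0},{"grip":3,"tx":0,"ty":0,"tz":0,"yaw":0},{"grip":3,"tx":0,"ty":0,"tz":0,"yaw":0},{"grip":3,"tx":0,"ty":0,"tz":0,"yaw":0},{"grip":3,"tx":0,"ty":0,"tz":0,"yaw":0}]' 30
python3 -m handwheel '[{"grip":3,"tx":0,"ty":0,"tz":0,"yaw":0},{"grip":3,"tx":0,"ty":0,"tz":0,"yaw":0}]'
```

```text
t: 3.4
eef_pos: [0.4113, -0.2473, 0.0197]
tool_rot: [0.0, 0.985, 0.174, -0.0]
contact_force: [-0.2, -0.2, -0.4]
gripper_width: 0.997
t: 3.9
eef_pos: [0.412, -0.2477, 0.0208]
tool_rot: [0.001, 0.985, 0.174, 0.001]
contact_force: [-1.8, 0.1, 10.4]
gripper_width: 0.439
t: 4.1
eef_pos: [0.412, -0.2477, 0.0208]
tool_rot: [0.001, 0.985, 0.174, 0.001]
contact_force: [-1.5, -0.3, 9.9]
gripper_width: 0.438
```

Gripped: 37 mm wide. Lift and head for the middle slot at (0.591, -0.006), jaws at 86.4°.

```bash
python3 -m handwheel '[{"grip":3,"tx":0,"ty":0,"tz":-2,"yaw":0},{"grip":3,"tx":0,"ty":0,"tz":-4,"yaw":0},{"grip":3,"tx":0,"ty":0,"tz":-4.5,"yaw":0},{"grip":3,"tx":0,"ty":0,"tz":-3,"yaw":0},{"grip":3,"tx":0,"ty":0,"tz":0,"yaw":-8}]'
python3 -m handwheel '[{"grip":3,"tx":0,"ty":0,"tz":0,"yaw":-8.4},{"grip":3,"tx":0,"ty":0,"tz":0,"yaw":-8.4},{"grip":3,"tx":0,"ty":0,"tz":0,"yaw":-8.4},{"grip":3,"tx":0,"ty":0,"tz":0,"yaw":-8.4},{"grip":3,"tx":0,"ty":0,"tz":0,"yaw":-8.4}]'
python3 -m handwheel '[{"grip":3,"tx":0,"ty":0,"tz":0,"yaw":-8.4},{"grip":3,"tx":0,"ty":0,"tz":0,"yaw":-8},{"grip":3,"tx":0,"ty":0,"tz":0,"yaw":0}]'
python3 go.py 0.591 -0.006 0.013 86.4
```

```text
t: 4.6
eef_pos: [0.4139, -0.2483, 0.1592]
tool_rot: [0.003, 0.97, 0.243, 0.003]
contact_force: [0.8, -0.7, -1.2]
gripper_width: 0.434
t: 5.1
eef_pos: [0.411, -0.2471, 0.1548]
tool_rot: [0.0, 0.817, 0.576, -0.0]
contact_force: [0.0, 0.4, -0.2]
gripper_width: 0.439
t: 5.4
eef_pos: [0.411, -0.2471, 0.1547]
tool_rot: [0.0, 0.729, 0.685, 0.0]
contact_force: [-1.0, -0.5, -0.8]
gripper_width: 0.445
t 5.4 pos [ 0.411  -0.2471  0.1547] jaw 86.5 q7 1.62 grip 0.45 f [-1.  -0.5 -0.8]
yaw 0.1 | tx 25.20 ty 16.45 tz 14.17
```

```bash
python3 -m handwheel '[{"grip":3,"tx":3.6,"ty":2.35,"tz":0,"yaw":0},{"grip":3,"tx":3.6,"ty":2.35,"tz":0,"yaw":0},{"grip":3,"tx":3.6,"ty":2.35,"tz":0,"yaw":0},{"grip":3,"tx":3.6,"ty":2.35,"tz":0,"yaw":0},{"grip":3,"tx":3.6,"ty":2.35,"tz":0,"yaw":0}]' >/dev/null
python3 -m handwheel '[{"grip":3,"tx":3.6,"ty":2.35,"tz":0,"yaw":0},{"grip":3,"tx":3.6,"ty":2.35,"tz":3,"yaw":0},{"grip":3,"tx":0,"ty":0,"tz":5,"yaw":0},{"grip":3,"tx":0,"ty":0,"tz":0,"yaw":0}]'
python3 go.py 0.591 -0.006 0.013 86.4
python3 - <<'E'
from h import *
crop(read_camera('scene'),230,130,400,275,4,'pics/s2.png')
E
```

```text
t: 6.3
eef_pos: [0.5858, -0.0068, 0.0703]
tool_rot: [-0.003, 0.729, 0.684, -0.004]
contact_force: [-1.0, -1.0, -1.9]
gripper_width: 0.438
t 6.3 pos [ 0.5858 -0.0068  0.0703] jaw 86.4 q7 0.96 grip 0.44 f [-1.  -1.  -1.9]
yaw -0.0 | tx 0.11 ty 0.51 tz 5.73
```

View pics/s2.png

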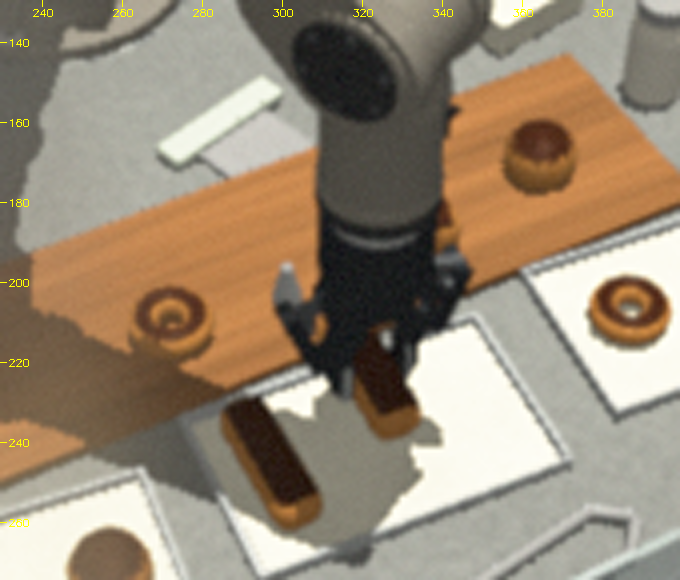

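The eclair is held parallel to the shown one, with its near end at about (325,239). I'll check the offset along its length before lowering.

```bash
python3 - <<'E'
from h import *
S=read_camera('scene')
# near bottom end, near top end of held; same for shown (bottom end z .004, top .038)
print(at_z(S,[(325,238.5),(328,232)],[.064,.088]),at_z(S,[(302,260.5),(304,254.5)],[.007,.03]))
print(proj(S,[(.641,-.010,.061),(.641,-.01,.095)]))
E
```

```text
[[ 0.62462255 -0.02004296  0.064     ]
 [ 0.62489659 -0.0116425   0.088     ]] [[ 0.62407336 -0.09069345  0.007     ]
 [ 0.62326546 -0.08383996  0.03      ]]
[[331.1671029  242.05669058]
 [331.59369201 234.40881894]]
```

```bash
python3 -m handwheel '[{"grip":3,"tx":0.3,"ty":0.8,"tz":3,"yaw":0},{"grip":3,"tx":0,"ty":0,"tz":2,"yaw":0},{"grip":3,"tx":0,"ty":0,"tz":0.5,"yaw":0},{"grip":3,"tx":0,"ty":0,"tz":0,"yaw":0}]'
```

```text
t: 6.8
eef_pos: [0.5987, -0.0058, 0.0222]
tool_rot: [0.001, 0.73, 0.684, 0.0]
contact_force: [0.3, -0.4, 0.3]
gripper_width: 0.441
```

```bash
python3 -m handwheel '[{"grip":3,"tx":0,"ty":-0.2,"tz":0.4,"yaw":0},{"grip":3,"tx":0,"ty":0,"tz":0.3,"yaw":0},{"grip":3,"tx":0,"ty":0,"tz":0,"yaw":0}]'
python3 -m handwheel '[{"grip":3,"tx":0,"ty":0,"tz":0.2,"yaw":0},{"grip":3,"tx":0,"ty":0,"tz":0,"yaw":0}]'
```

```text
t: 7.1
eef_pos: [0.5962, -0.005, 0.0142]
tool_rot: [0.0, 0.729, 0.684, 0.0]
contact_force: [0.7, 0.5, -0.8]
gripper_width: 0.438
t: 7.3
eef_pos: [0.5965, -0.0048, 0.0129]
tool_rot: [0.001, 0.729, 0.685, 0.0]
contact_force: [-3.2, -0.8, 7.9]
gripper_width: 0.441
```

Placed on the floor, with 8 N contact. Release and lift, then go to the ring keeping the same jaw angle.

```bash
python3 -m handwheel '[{"grip":5.8,"tx":0,"ty":0,"tz":0,"yaw":0},{"grip":5.8,"tx":0,"ty":0,"tz":0,"yaw":0},{"grip":5.8,"tx":0,"ty":0,"tz":0,"yaw":0},{"grip":5.8,"tx":0,"ty":0,"tz":-2,"yaw":0},{"grip":5.8,"tx":0,"ty":0,"tz":-4,"yaw":0}]'
python3 -m handwheel '[{"grip":8.54,"tx":0,"ty":0,"tz":-4.5,"yaw":0},{"grip":8.54,"tx":0,"ty":0,"tz":-3,"yaw":0},{"grip":8.54,"tx":0,"ty":0,"tz":0,"yaw":0}]'
python3 go.py 0.436 -0.091 0.012 86.4
```

```text
t: 7.8
eef_pos: [0.5937, -0.0052, 0.0695]
tool_rot: [-0.002, 0.729, 0.685, -0.002]
contact_force: [1.2, 0.3, 0.2]
gripper_width: 0.676
t: 8.1
eef_pos: [0.5991, -0.004, 0.1514]
tool_rot: [0.003, 0.729, 0.685, 0.003]
contact_force: [0.7, 0.4, -0.1]
gripper_width: 1.0
t 8.1 pos [ 0.5991 -0.004   0.1514] jaw 86.4 q7 1.03 grip 1.00 f [ 0.7  0.4 -0.1]
yaw 0.0 | tx -9.70 ty -15.73 tz 13.94
```

```bash
python3 -m handwheel '[{"grip":8.54,"tx":-2.4,"ty":-3.9,"tz":0,"yaw":0},{"grip":8.54,"tx":-2.4,"ty":-3.9,"tz":0,"yaw":0},{"grip":8.54,"tx":-2.4,"ty":-3.9,"tz":0,"yaw":0},{"grip":8.54,"tx":-2.4,"ty":-3.9,"tz":0,"yaw":0},{"grip":8.54,"tx":0,"ty":0,"tz":4.5,"yaw":0}]' >/dev/null
python3 -m handwheel '[{"grip":8.54,"tx":0,"ty":0,"tz":4,"yaw":0},{"grip":8.54,"tx":0,"ty":0,"tz":0,"yaw":0},{"grip":8.54,"tx":0,"ty":0,"tz":0,"yaw":0}]'
python3 go.py 0.436 -0.091 0.012 86.4
python3 - <<'E'
from h import *
crop(read_camera('scene'),210,130,380,265,4,'pics/s3.png')
E
```

```text
t: 8.9
eef_pos: [0.4341, -0.0901, 0.0616]
tool_rot: [-0.001, 0.728, 0.685, -0.0]
contact_force: [0.9, 0.0, 0.1]
gripper_width: 0.997
t 8.9 pos [ 0.4341 -0.0901  0.0616] jaw 86.5 q7 1.09 grip 1.00 f [0.9 0.  0.1]
yaw 0.1 | tx -0.08 ty 0.20 tz 4.96
```

View pics/s3.png

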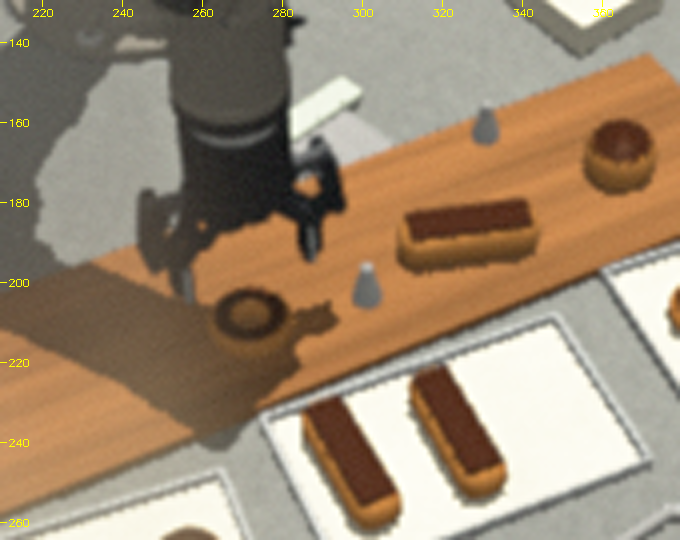

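Eclair 1 lies well in the tray, and the fingers straddle the ring. Descend and grip.

```bash
python3 -m handwheel '[{"grip":8.54,"tx":0,"ty":0.2,"tz":3.3,"yaw":0},{"grip":8.54,"tx":0,"ty":0,"tz":1.9,"yaw":0},{"grip":8.54,"tx":0,"ty":0,"tz":0,"yaw":0}]'
python3 -m handwheel '[{"grip":5.8,"tx":0,"ty":0,"tz":0,"yaw":0},{"grip":5.8,"tx":0,"ty":0,"tz":0,"yaw":0},{"grip":5.8,"tx":0,"ty":0,"tz":0,"yaw":0},{"grip":5.8,"tx":0,"ty":0,"tz":0,"yaw":0},{"grip":5.8,"tx":0,"ty":0,"tz":0,"yaw":0}]' 30
```

```text
t: 9.25
eef_pos: [0.4366, -0.0905, 0.0096]
tool_rot: [-0.0, 0.729, 0.685, -0.0]
contact_force: [-0.3, -0.2, -0.4]
gripper_width: 0.999
t: 9.75
eef_pos: [0.4379, -0.0908, 0.0117]
tool_rot: [0.001, 0.729, 0.685, 0.001]
contact_force: [-2.3, 0.8, 7.7]
gripper_width: 0.734
```

Gripped at 62.7 mm. Lift and carry to tray_ring.

```bash
python3 -m handwheel '[{"grip":5.8,"tx":0,"ty":0,"tz":-2,"yaw":0},{"grip":5.8,"tx":0,"ty":0,"tz":-4,"yaw":0},{"grip":5.8,"tx":0,"ty":0,"tz":-4.5,"yaw":0},{"grip":5.8,"tx":0,"ty":0,"tz":-3.5,"yaw":0},{"grip":5.8,"tx":0,"ty":0,"tz":0,"yaw":0}]'
python3 go.py 0.5925 0.3285 0.004 86.4
```

```text
t: 10.25
eef_pos: [0.4399, -0.0911, 0.1553]
tool_rot: [0.005, 0.729, 0.685, 0.002]
contact_force: [0.6, -0.0, -1.2]
gripper_width: 0.73
t 10.2 pos [ 0.4399 -0.0911  0.1553] jaw 86.4 q7 1.26 grip 0.73 f [ 0.6 -0.  -1.2]
yaw 0.0 | tx 42.83 ty 12.59 tz 15.13
```

```bash
python3 -m handwheel '[{"grip":5.8,"tx":4.3,"ty":1.26,"tz":0,"yaw":0},{"grip":5.8,"tx":4.3,"ty":1.26,"tz":0,"yaw":0},{"grip":5.8,"tx":4.3,"ty":1.26,"tz":0,"yaw":0},{"grip":5.8,"tx":4.3,"ty":1.26,"tz":0,"yaw":0},{"grip":5.8,"tx":4.3,"ty":1.26,"tz":0,"yaw":0}]' >/dev/null
python3 -m handwheel '[{"grip":5.8,"tx":4.3,"ty":1.26,"tz":0,"yaw":0},{"grip":5.8,"tx":4.3,"ty":1.26,"tz":0,"yaw":0},{"grip":5.8,"tx":4.3,"ty":1.26,"tz":0,"yaw":0},{"grip":5.8,"tx":4.3,"ty":1.26,"tz":0,"yaw":0},{"grip":5.8,"tx":4.3,"ty":1.26,"tz":0,"yaw":0}]' >/dev/null
python3 -m handwheel '[{"grip":5.8,"tx":0,"ty":0,"tz":4,"yaw":0},{"grip":5.8,"tx":0,"ty":0,"tz":4,"yaw":0},{"grip":5.8,"tx":0,"ty":0,"tz":0,"yaw":0},{"grip":5.8,"tx":0,"ty":0,"tz":0,"yaw":0}]' >/dev/null
python3 go.py 0.5925 0.3285 0.004 86.4
```

```text
t 11.7 pos [0.5889 0.33   0.0702] jaw 86.4 q7 0.46 grip 0.73 f [ 0.4 -0.1  0.8]
yaw 0.0 | tx -0.12 ty 0.37 tz 6.62
```

```bash
python3 -m handwheel '[{"grip":5.8,"tx":-0.1,"ty":0.3,"tz":3,"yaw":0},{"grip":5.8,"tx":0,"ty":0,"tz":2.5,"yaw":0},{"grip":5.8,"tx":0,"ty":0,"tz":0.6,"yaw":0},{"grip":5.8,"tx":0,"ty":0,"tz":0,"yaw":0},{"grip":5.8,"tx":0,"ty":0,"tz":0,"yaw":0}]'
```

```text
t: 12.15
eef_pos: [0.5932, 0.3301, 0.0112]
tool_rot: [0.0, 0.729, 0.684, 0.002]
contact_force: [0.2, 0.3, -0.3]
gripper_width: 0.734
```

```bash
python3 -m handwheel '[{"grip":5.8,"tx":0,"ty":0,"tz":0.3,"yaw":0},{"grip":5.8,"tx":0,"ty":0,"tz":0,"yaw":0}]'
```

```text
t: 12.35
eef_pos: [0.5925, 0.3294, 0.0066]
tool_rot: [0.0, 0.729, 0.685, 0.001]
contact_force: [0.2, -0.2, -0.9]
gripper_width: 0.73
```

```bash
python3 -m handwheel '[{"grip":5.8,"tx":0,"ty":0,"tz":0.2,"yaw":0},{"grip":5.8,"tx":0,"ty":0,"tz":0,"yaw":0}]'
python3 -m handwheel '[{"grip":5.8,"tx":0,"ty":0,"tz":0.15,"yaw":0},{"grip":5.8,"tx":0,"ty":0,"tz":0,"yaw":0}]'
```

```text
t: 12.55
eef_pos: [0.5922, 0.3292, 0.0039]
tool_rot: [0.0, 0.729, 0.685, 0.0]
contact_force: [0.4, 0.1, -0.1]
gripper_width: 0.73
t: 12.75
eef_pos: [0.5923, 0.3293, 0.0038]
tool_rot: [0.0, 0.729, 0.685, 0.0]
contact_force: [-3.5, -3.3, 11.1]
gripper_width: 0.732
```

The ring is down. Release, lift, and go to the bun with the same jaw angle.

```bash
python3 -m handwheel '[{"grip":7.8,"tx":0,"ty":0,"tz":0,"yaw":0},{"grip":7.8,"tx":0,"ty":0,"tz":0,"yaw":0},{"grip":7.8,"tx":0,"ty":0,"tz":0,"yaw":0},{"grip":7.8,"tx":0,"ty":0,"tz":-2,"yaw":0},{"grip":7.8,"tx":0,"ty":0,"tz":-4,"yaw":0}]'
python3 -m handwheel '[{"grip":8.54,"tx":0,"ty":0,"tz":-4.5,"yaw":0},{"grip":8.54,"tx":0,"ty":0,"tz":-3,"yaw":0},{"grip":8.54,"tx":0,"ty":0,"tz":0,"yaw":0}]' >/dev/null
python3 go.py 0.4215 0.2396 0.012 86.4
```

```text
t: 13.25
eef_pos: [0.5902, 0.3276, 0.0606]
tool_rot: [-0.001, 0.729, 0.685, -0.003]
contact_force: [1.4, 0.1, -0.3]
gripper_width: 0.912
t 13.6 pos [0.5943 0.3318 0.1443] jaw 86.4 q7 0.50 grip 1.00 f [ 0.5 -0.2  0.7]
yaw 0.0 | tx -10.29 ty -16.66 tz 13.23
```

```bash
python3 -m handwheel '[{"grip":8.54,"tx":-2.55,"ty":-4.15,"tz":0,"yaw":0},{"grip":8.54,"tx":-2.55,"ty":-4.15,"tz":0,"yaw":0},{"grip":8.54,"tx":-2.55,"ty":-4.15,"tz":0,"yaw":0},{"grip":8.54,"tx":-2.55,"ty":-4.15,"tz":0,"yaw":0},{"grip":8.54,"tx":0,"ty":0,"tz":4,"yaw":0}]' >/dev/null
python3 -m handwheel '[{"grip":8.54,"tx":0,"ty":0,"tz":3,"yaw":0},{"grip":8.54,"tx":0,"ty":0,"tz":0,"yaw":0},{"grip":8.54,"tx":0,"ty":0,"tz":0,"yaw":0}]' >/dev/null
python3 go.py 0.4215 0.2396 0.012 86.4
python3 - <<'E'
from h import *
crop(read_camera('scene'),290,110,450,240,4,'pics/s4.png')
E
```

```text
t 14.3 pos [0.4198 0.2381 0.0677] jaw 86.4 q7 0.35 grip 1.00 f [0.3 0.3 0. ]
yaw 0.0 | tx 0.16 ty 0.16 tz 5.57
```

View pics/s4.png

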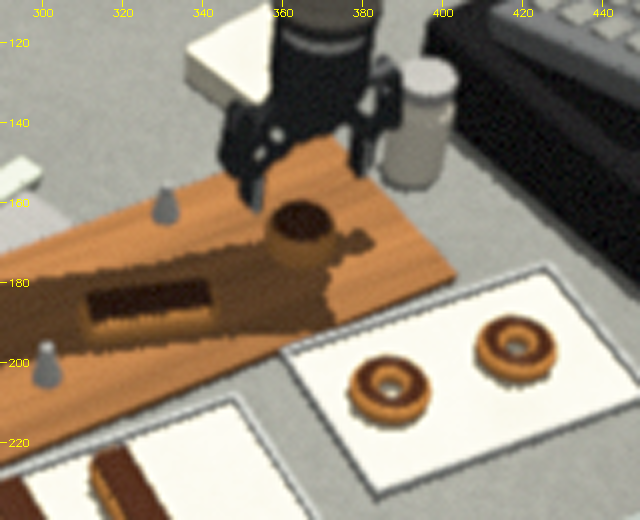

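The ring sits well in line with the shown one, and the fingers straddle the bun. Descend and grip.

```bash
python3 -m handwheel '[{"grip":8.54,"tx":0.1,"ty":0.1,"tz":3.5,"yaw":0},{"grip":8.54,"tx":0,"ty":0,"tz":2.1,"yaw":0},{"grip":8.54,"tx":0,"ty":0,"tz":0,"yaw":0}]'
python3 -m handwheel '[{"grip":5.2,"tx":0,"ty":0,"tz":0,"yaw":0},{"grip":5.2,"tx":0,"ty":0,"tz":0,"yaw":0},{"grip":5.2,"tx":0,"ty":0,"tz":0,"yaw":0},{"grip":5.2,"tx":0,"ty":0,"tz":0,"yaw":0},{"grip":5.2,"tx":0,"ty":0,"tz":0,"yaw":0}]' 30
python3 -m handwheel '[{"grip":5.2,"tx":0,"ty":0,"tz":-2,"yaw":0},{"grip":5.2,"tx":0,"ty":0,"tz":-4,"yaw":0},{"grip":5.2,"tx":0,"ty":0,"tz":-4.5,"yaw":0},{"grip":5.2,"tx":0,"ty":0,"tz":-4,"yaw":0},{"grip":5.2,"tx":0,"ty":0,"tz":0,"yaw":0}]'
python3 go.py 0.592 -0.344 0.006 86.4
```

```text
t: 14.7
eef_pos: [0.4206, 0.2385, 0.0106]
tool_rot: [-0.0, 0.729, 0.685, -0.001]
contact_force: [0.2, -0.2, 0.3]
gripper_width: 1.001
t: 15.2
eef_pos: [0.4221, 0.2396, 0.0132]
tool_rot: [0.0, 0.729, 0.684, 0.002]
contact_force: [-1.6, -0.7, 7.1]
gripper_width: 0.667
t: 15.7
eef_pos: [0.4238, 0.2412, 0.1623]
tool_rot: [0.002, 0.729, 0.685, 0.005]
contact_force: [0.3, 0.2, -0.1]
gripper_width: 0.664
t 15.7 pos [0.4238 0.2412 0.1623] jaw 86.4 q7 0.49 grip 0.66 f [ 0.3  0.2 -0.1]
yaw 0.0 | tx -57.35 ty 20.46 tz 15.63
```

```bash
python3 -m handwheel '[{"grip":5.2,"tx":-4.4,"ty":1.57,"tz":0,"yaw":0},{"grip":5.2,"tx":-4.4,"ty":1.57,"tz":0,"yaw":0},{"grip":5.2,"tx":-4.4,"ty":1.57,"tz":0,"yaw":0},{"grip":5.2,"tx":-4.4,"ty":1.57,"tz":0,"yaw":0},{"grip":5.2,"tx":-4.4,"ty":1.57,"tz":0,"yaw":0}]' >/dev/null
python3 -m handwheel '[{"grip":5.2,"tx":-4.4,"ty":1.57,"tz":0,"yaw":0},{"grip":5.2,"tx":-4.4,"ty":1.57,"tz":0,"yaw":0},{"grip":5.2,"tx":-4.4,"ty":1.57,"tz":0,"yaw":0},{"grip":5.2,"tx":-4.4,"ty":1.57,"tz":0,"yaw":0},{"grip":5.2,"tx":-4.4,"ty":1.57,"tz":0,"yaw":0}]' >/dev/null
python3 -m handwheel '[{"grip":5.2,"tx":-4.4,"ty":1.57,"tz":0,"yaw":0},{"grip":5.2,"tx":-4.4,"ty":1.57,"tz":0,"yaw":0},{"grip":5.2,"tx":-4.4,"ty":1.57,"tz":0,"yaw":0},{"grip":5.2,"tx":0,"ty":0,"tz":0,"yaw":0},{"grip":5.2,"tx":0,"ty":0,"tz":0,"yaw":0}]' >/dev/null
python3 go.py 0.592 -0.344 0.006 86.4
```

```text
t 17.2 pos [ 0.5884 -0.3462  0.156 ] jaw 86.3 q7 1.59 grip 0.66 f [0.  0.7 0.2]
yaw -0.1 | tx 0.24 ty 0.35 tz 15.00
```

```bash
python3 -m handwheel '[{"grip":5.2,"tx":0.2,"ty":0.3,"tz":4,"yaw":0},{"grip":5.2,"tx":0,"ty":0,"tz":4.5,"yaw":0},{"grip":5.2,"tx":0,"ty":0,"tz":3.8,"yaw":0},{"grip":5.2,"tx":0,"ty":0,"tz":0,"yaw":0},{"grip":5.2,"tx":0,"ty":0,"tz":0,"yaw":0}]'
python3 -m handwheel '[{"grip":5.2,"tx":0,"ty":0,"tz":1.5,"yaw":0},{"grip":5.2,"tx":0,"ty":0,"tz":0.5,"yaw":0},{"grip":5.2,"tx":0,"ty":0,"tz":0,"yaw":0}]'
```

```text
t: 17.7
eef_pos: [0.5924, -0.3417, 0.0341]
tool_rot: [-0.0, 0.728, 0.685, 0.0]
contact_force: [0.3, -0.7, -0.3]
gripper_width: 0.665
t: 18.0
eef_pos: [0.5918, -0.3433, 0.0132]
tool_rot: [-0.0, 0.729, 0.685, -0.0]
contact_force: [-0.1, -0.7, -0.7]
gripper_width: 0.664
```

```bash
python3 -m handwheel '[{"grip":5.2,"tx":0,"ty":0,"tz":0.5,"yaw":0},{"grip":5.2,"tx":0,"ty":0,"tz":0,"yaw":0}]'
python3 -m handwheel '[{"grip":5.2,"tx":0,"ty":0,"tz":0.2,"yaw":0},{"grip":5.2,"tx":0,"ty":0,"tz":0,"yaw":0}]'
```

```text
t: 18.2
eef_pos: [0.5918, -0.3433, 0.008]
tool_rot: [-0.0, 0.729, 0.685, -0.0]
contact_force: [-0.6, -0.1, -0.2]
gripper_width: 0.666
t: 18.4
eef_pos: [0.5919, -0.3432, 0.0061]
tool_rot: [-0.0, 0.729, 0.685, -0.0]
contact_force: [-0.8, 0.4, -0.8]
gripper_width: 0.668
```

```bash
python3 -m handwheel '[{"grip":5.2,"tx":0,"ty":0,"tz":0.15,"yaw":0},{"grip":5.2,"tx":0,"ty":0,"tz":0,"yaw":0}]'
python3 -m handwheel '[{"grip":7.3,"tx":0,"ty":0,"tz":0,"yaw":0},{"grip":7.3,"tx":0,"ty":0,"tz":0,"yaw":0},{"grip":7.3,"tx":0,"ty":0,"tz":0,"yaw":0},{"grip":7.3,"tx":0,"ty":0,"tz":-2,"yaw":0},{"grip":7.3,"tx":0,"ty":0,"tz":-4,"yaw":0}]'
python3 -m handwheel '[{"grip":8.54,"tx":0,"ty":0,"tz":-4.5,"yaw":0},{"grip":8.54,"tx":0,"ty":0,"tz":-3.5,"yaw":0},{"grip":8.54,"tx":0,"ty":0,"tz":0,"yaw":0}]' >/dev/null
python3 go.py 0.4383 0.0898 0.014 -18.2
```

```text
t: 18.6
eef_pos: [0.5922, -0.3433, 0.0053]
tool_rot: [0.0, 0.729, 0.685, -0.0]
contact_force: [-1.2, 0.8, 3.9]
gripper_width: 0.668
t: 19.1
eef_pos: [0.5898, -0.3424, 0.0632]
tool_rot: [-0.003, 0.729, 0.685, -0.001]
contact_force: [1.0, -0.0, 0.2]
gripper_width: 0.849
t 19.4 pos [ 0.5958 -0.3439  0.1527] jaw 86.4 q7 1.58 grip 1.00 f [ 0.3 -0.1  0.2]
yaw 104.6 | tx -28.51 ty -36.28 tz 13.87
```

```bash
python3 -m handwheel '[{"grip":8.54,"tx":4.2,"ty":-1.84,"tz":0,"yaw":0},{"grip":8.54,"tx":4.2,"ty":-1.84,"tz":0,"yaw":0},{"grip":8.54,"tx":4.2,"ty":-1.84,"tz":0,"yaw":0},{"grip":8.54,"tx":4.2,"ty":-1.84,"tz":0,"yaw":0},{"grip":8.54,"tx":4.2,"ty":-1.84,"tz":0,"yaw":0}]' >/dev/null
python3 -m handwheel '[{"grip":8.54,"tx":4.2,"ty":-1.84,"tz":0,"yaw":0},{"grip":8.54,"tx":4.2,"ty":-1.84,"tz":0,"yaw":0},{"grip":8.54,"tx":4.2,"ty":-1.84,"tz":0,"yaw":0},{"grip":8.54,"tx":4.2,"ty":-1.84,"tz":0,"yaw":0},{"grip":8.54,"tx":4.2,"ty":-1.84,"tz":0,"yaw":0}]' >/dev/null
python3 -m handwheel '[{"grip":8.54,"tx":0,"ty":0,"tz":0,"yaw":-8.4},{"grip":8.54,"tx":0,"ty":0,"tz":0,"yaw":-8.4},{"grip":8.54,"tx":0,"ty":0,"tz":0,"yaw":-8.4},{"grip":8.54,"tx":0,"ty":0,"tz":0,"yaw":-8.4},{"grip":8.54,"tx":0,"ty":0,"tz":0,"yaw":-8.4}]' >/dev/null
python3 -m handwheel '[{"grip":8.54,"tx":0,"ty":0,"tz":0,"yaw":-8.4},{"grip":8.54,"tx":0,"ty":0,"tz":0,"yaw":-8.4},{"grip":8.54,"tx":0,"ty":0,"tz":0,"yaw":-8.4},{"grip":8.54,"tx":0,"ty":0,"tz":0,"yaw":-8.2},{"grip":8.54,"tx":0,"ty":0,"tz":0,"yaw":0}]' >/dev/null
python3 go.py 0.4383 0.0898 0.014 161.8
```

```text
t 21.4 pos [0.4346 0.0874 0.145 ] jaw 161.9 q7 1.95 grip 1.00 f [0.  0.1 0.1]
yaw 0.1 | tx -0.28 ty 0.34 tz 13.10
```

```bash
python3 -m handwheel '[{"grip":8.54,"tx":-0.3,"ty":0.3,"tz":4,"yaw":0},{"grip":8.54,"tx":0,"ty":0,"tz":4,"yaw":0},{"grip":8.54,"tx":0,"ty":0,"tz":0,"yaw":0},{"grip":8.54,"tx":0,"ty":0,"tz":0,"yaw":0}]' >/dev/null
python3 go.py 0.4383 0.0898 0.014 161.8
python3 - <<'E'
from h import *
crop(read_camera('scene'),180,130,380,300,3.5,'pics/s5.png')
E
```

```text
t 21.8 pos [0.4382 0.0898 0.0654] jaw 161.8 q7 1.80 grip 1.01 f [ 0.5  0.4 -0. ]
yaw -0.0 | tx -0.01 ty -0.00 tz 5.14
```

View pics/s5.png

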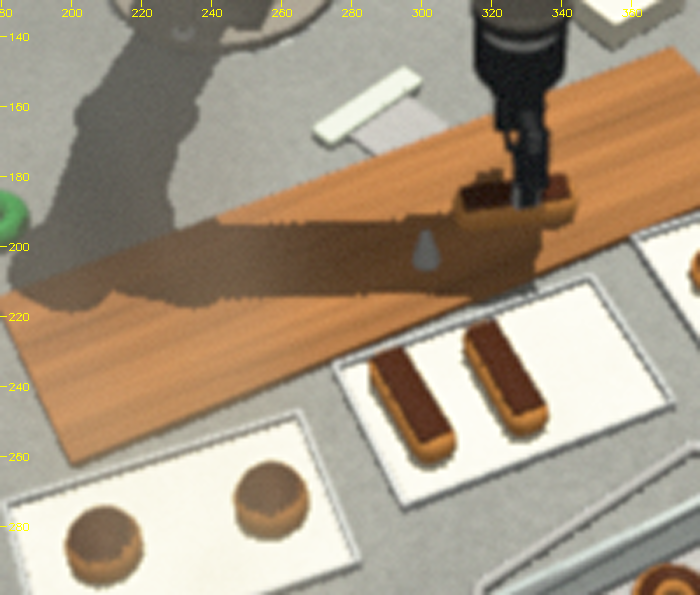

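The bun is placed and the gripper straddles the last eclair. Grip, lift and turn back.

```bash
python3 -m handwheel '[{"grip":8.54,"tx":0,"ty":0,"tz":3,"yaw":0},{"grip":8.54,"tx":0,"ty":0,"tz":1.8,"yaw":0},{"grip":8.54,"tx":0,"ty":0,"tz":0,"yaw":0}]'
python3 -m handwheel '[{"grip":3,"tx":0,"ty":0,"tz":0,"yaw":0},{"grip":3,"tx":0,"ty":0,"tz":0,"yaw":0},{"grip":3,"tx":0,"ty":0,"tz":0,"yaw":0},{"grip":3,"tx":0,"ty":0,"tz":0,"yaw":0},{"grip":3,"tx":0,"ty":0,"tz":0,"yaw":0}]' 30
python3 -m handwheel '[{"grip":3,"tx":0,"ty":0,"tz":0,"yaw":0},{"grip":3,"tx":0,"ty":0,"tz":-2,"yaw":0},{"grip":3,"tx":0,"ty":0,"tz":-4,"yaw":0},{"grip":3,"tx":0,"ty":0,"tz":-4.5,"yaw":0},{"grip":3,"tx":0,"ty":0,"tz":-3.5,"yaw":0}]'
python3 -m handwheel '[{"grip":3,"tx":0,"ty":0,"tz":0,"yaw":8.4},{"grip":3,"tx":0,"ty":0,"tz":0,"yaw":8.4},{"grip":3,"tx":0,"ty":0,"tz":0,"yaw":8.4},{"grip":3,"tx":0,"ty":0,"tz":0,"yaw":8.4},{"grip":3,"tx":0,"ty":0,"tz":0,"yaw":8.4}]' >/dev/null
python3 -m handwheel '[{"grip":3,"tx":0,"ty":0,"tz":0,"yaw":8.4},{"grip":3,"tx":0,"ty":0,"tz":0,"yaw":8.4},{"grip":3,"tx":0,"ty":0,"tz":0,"yaw":8.4},{"grip":3,"tx":0,"ty":0,"tz":0,"yaw":8.2},{"grip":3,"tx":0,"ty":0,"tz":0,"yaw":0}]' >/dev/null
python3 go.py 0.596 0.070 0.012 86.4
```

```text
t: 22.15
eef_pos: [0.4386, 0.0893, 0.0171]
tool_rot: [0.0, 0.159, 0.987, -0.0]
contact_force: [-0.1, -0.0, 0.1]
gripper_width: 0.997
t: 22.65
eef_pos: [0.4392, 0.0895, 0.0178]
tool_rot: [0.001, 0.158, 0.987, -0.0]
contact_force: [-1.2, -0.7, 9.0]
gripper_width: 0.444
t: 23.15
eef_pos: [0.4385, 0.0899, 0.1591]
tool_rot: [0.0, 0.158, 0.987, 0.0]
contact_force: [0.9, 0.2, -0.4]
gripper_width: 0.441
t 24.1 pos [0.4384 0.0895 0.1571] jaw 86.4 q7 0.84 grip 0.44 f [ 0.6  0.8 -1. ]
yaw -0.0 | tx -0.96 ty 15.85 tz 14.51
```

```bash
python3 -m handwheel '[{"grip":3,"tx":-0.24,"ty":4,"tz":0,"yaw":0},{"grip":3,"tx":-0.24,"ty":4,"tz":0,"yaw":0},{"grip":3,"tx":-0.24,"ty":4,"tz":0,"yaw":0},{"grip":3,"tx":-0.24,"ty":3.8,"tz":0,"yaw":0},{"grip":3,"tx":0,"ty":0,"tz":4.5,"yaw":0}]' >/dev/null
python3 -m handwheel '[{"grip":3,"tx":0,"ty":0,"tz":4,"yaw":0},{"grip":3,"tx":0,"ty":0,"tz":0,"yaw":0},{"grip":3,"tx":0,"ty":0,"tz":0,"yaw":0}]' >/dev/null
python3 go.py 0.596 0.070 0.010 86.4
python3 - <<'E'
from h import *
crop(read_camera('scene'),250,140,410,275,4,'pics/s6.png')
E
```

```text
t 24.9 pos [0.5952 0.0702 0.0721] jaw 86.6 q7 0.82 grip 0.44 f [-0.5  1.6  0.6]
yaw 0.2 | tx -0.02 ty 0.08 tz 6.21
```

View pics/s6.png

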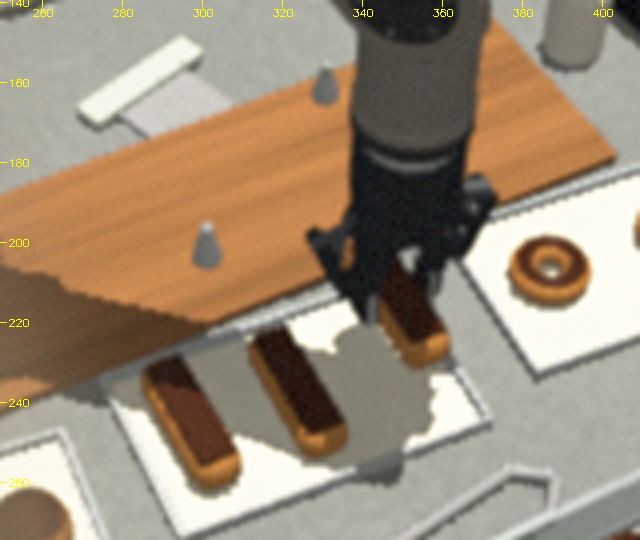

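The third eclair is parallel to the others and clear of them. Lower it.

```bash
python3 -m handwheel '[{"grip":3,"tx":0,"ty":0,"tz":3,"yaw":0},{"grip":3,"tx":0,"ty":0,"tz":2,"yaw":0},{"grip":3,"tx":0,"ty":0,"tz":0.7,"yaw":0},{"grip":3,"tx":0,"ty":0,"tz":0,"yaw":0},{"grip":3,"tx":0,"ty":0,"tz":0,"yaw":0}]'
python3 -m handwheel '[{"grip":3,"tx":0,"ty":0,"tz":0.3,"yaw":0},{"grip":3,"tx":0,"ty":0,"tz":0,"yaw":0}]'
```

```text
t: 25.5
eef_pos: [0.5969, 0.0704, 0.0167]
tool_rot: [0.001, 0.729, 0.685, 0.001]
contact_force: [0.8, 0.7, -0.4]
gripper_width: 0.44
t: 25.7
eef_pos: [0.596, 0.0699, 0.0124]
tool_rot: [0.0, 0.729, 0.685, 0.0]
contact_force: [-0.5, -0.2, -0.8]
gripper_width: 0.437
```

```bash
python3 -m handwheel '[{"grip":3,"tx":0,"ty":0,"tz":0.2,"yaw":0},{"grip":3,"tx":0,"ty":0,"tz":0.1,"yaw":0},{"grip":3,"tx":0,"ty":0,"tz":0,"yaw":0}]'
python3 -m handwheel '[{"grip":5.8,"tx":0,"ty":0,"tz":0,"yaw":0},{"grip":5.8,"tx":0,"ty":0,"tz":0,"yaw":0},{"grip":5.8,"tx":0,"ty":0,"tz":0,"yaw":0},{"grip":5.8,"tx":0,"ty":0,"tz":-2,"yaw":0},{"grip":5.8,"tx":0,"ty":0,"tz":-4,"yaw":0}]'
python3 -m handwheel '[{"grip":5.8,"tx":0,"ty":0,"tz":-4.5,"yaw":0},{"grip":5.8,"tx":0,"ty":-4.5,"tz":-3,"yaw":0},{"grip":5.8,"tx":0,"ty":-4.8,"tz":0,"yaw":0},{"grip":5.8,"tx":0,"ty":-4.8,"tz":0,"yaw":0},{"grip":5.8,"tx":0,"ty":0,"tz":0,"yaw":0}]'
python3 - <<'E'
from h import *
crop(read_camera('top'),206,126,462,250,3.1,'pics/topf.png')
crop(read_camera('scene'),175,140,455,325,2.85,'pics/scenef.png')
E
```

```text
t: 26.0
eef_pos: [0.596, 0.07, 0.0098]
tool_rot: [0.001, 0.729, 0.685, 0.0]
contact_force: [-2.1, -1.3, 9.5]
gripper_width: 0.437
t: 26.5
eef_pos: [0.5932, 0.0692, 0.0664]
tool_rot: [-0.002, 0.729, 0.685, -0.003]
contact_force: [0.1, -0.2, 0.1]
gripper_width: 0.681
t: 27.0
eef_pos: [0.4505, 0.0777, 0.14]
tool_rot: [-0.0, 0.727, 0.686, -0.004]
contact_force: [0.2, -0.6, 0.4]
gripper_width: 0.675
```

View pics/topf.png

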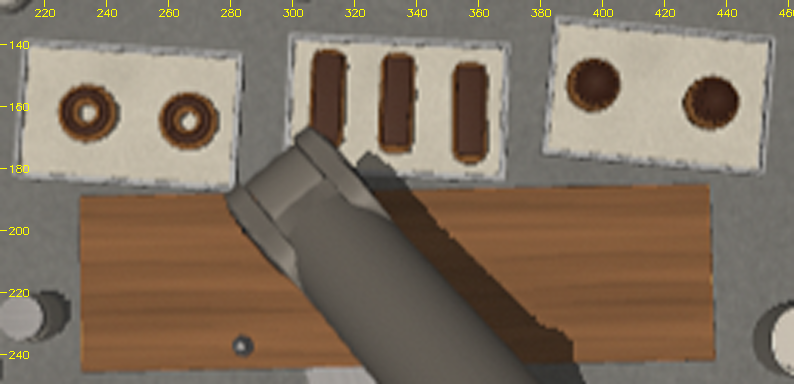

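View pics/scenef.png

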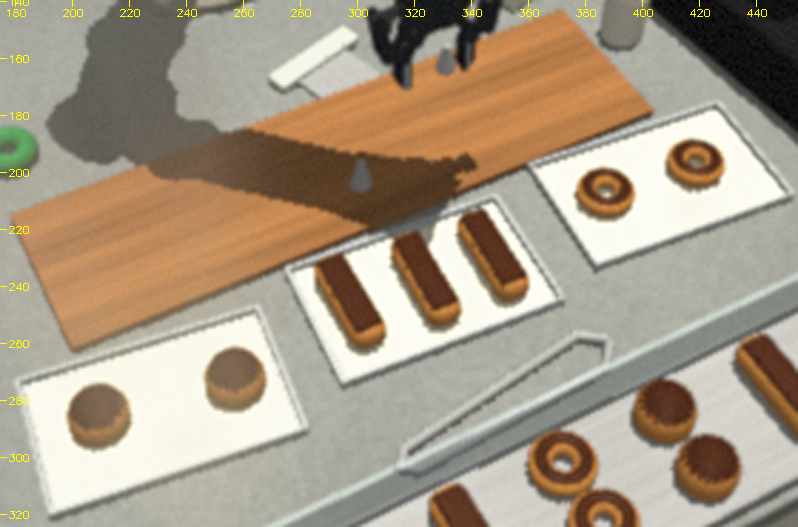

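All four are in their trays in straight rows. The shown pieces sit at their original pixels. One numerical check before handing in.

```bash
python3 - <<'E'
from h import *
np.set_printoptions(precision=4,suppress=True)
T=read_camera('top');S=read_camera('scene')
t=lambda p:(np.array(p)/3.1+[206,126]-.5); s=lambda p:(np.array(p)/2.85+[175,140]-.5)
tr={'r':(.589,.2835,-4.46),'e':(.591,-.0057,-3.56),'b':(.5984,-.2892,-6.35)}
a=[(88,113),(189,121),(397,103),(328,98),(470,113),(711,102),(594,84)]
b=[(696,160),(605,187),(426,270),(492,246),(348,292),(99,406),(234,366)]
for n,k,P in zip(['ring','shR','ec1','ec2','shE','bun','shB'],'rreeebb',tri(T,t(a),S,s(b))):
    x,y,w=tr[k];w=np.radians(w);d=P[:2]-[x,y];print(n,P,'tray xy',[d@[np.cos(w),np.sin(w)],d@[-np.sin(w),np.cos(w)]])
o=get_obs();print(o['t'],o['joint_vel'].round(3))
E
```

```text
ring [0.5907 0.3267 0.0236 0.0002] tray xy [np.float64(-0.0017061800620002208), np.float64(0.04317854036813485)]
shR [0.5792 0.2175 0.0271 0.0006] tray xy [np.float64(-0.0046544754182808986), np.float64(-0.0665611826413394)]
ec1 [ 0.5929 -0.0052  0.0372  0.0005] tray xy [np.float64(0.0018912621972191044), np.float64(0.0005987475447644865)]
ec2 [0.5991 0.0674 0.0391 0.0012] tray xy [np.float64(0.0035841476751970647), np.float64(0.07350811857380779)]
shE [ 0.5803 -0.0837  0.0359  0.0015] tray xy [np.float64(-0.005792172786554428), np.float64(-0.07846843253594646)]
bun [ 0.5871 -0.3405  0.034   0.0013] tray xy [np.float64(-0.005524068701568831), np.float64(-0.05219099073769656)]
shB [ 0.6083 -0.216   0.0388  0.0015] tray xy [np.float64(0.0017672127042908069), np.float64(0.07380269481829792)]
27.2 [-0.004  0.013  0.003 -0.014 -0.001  0.003 -0.001]
```

Every offset is within 6 mm of the middle line (limit 15 mm). Hand in.

```bash
python3 -c "
from station import *
print(hand_in(), get_obs()['t'])"
```

```text
the job is handed in; nothing more can be done
the job is handed in; nothing more can be done
```

All four loose pastries are in the tray of their own kind, and I handed the job in at about 27 s of the 106 s allowed. `hand_in` gives no verdict.

| Pastry | Off the tray's middle line | Position along the row |
|---|---|---|
| Eclair, middle slot | +2 mm | 0 mm |
| Eclair, +y slot | +4 mm | +74 mm |
| Ring | -2 mm | +43 mm |
| Bun | -6 mm | -52 mm |

- **Flat and straight:** The final pictures show all four lying flat, with the eclairs straight across the tray. I judged this by eye and did not measure tilt or angle.
- **Heights:** Measured top heights were 37 and 39 mm for the eclairs, 24 mm for the ring and 34 mm for the bun. The nominal figures are 38, 27 and 42 mm. The bun reads 8 mm low, probably because I misjudged the centre of its dome in the picture. The gripper felt the tray floor at the expected height for all four.
- **Spacing:** The gaps come to at least 35 mm, worked out from the measured centres and the given sizes.
- **Already in the trays:** The three pastries there look unmoved between the first and last pictures. I compared them by eye and did not measure them afresh.
- **Force and errors:** The highest contact force in the readouts after each call was about 12 N. My first four move commands were refused because rows need all five values, so they moved nothing.

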